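# Open the vice of the one-handed preparation board

### The job

The preparation board's vice is holding a storage box. Press down the release lever on the sliding jaw and, keeping it pressed, push the jaw back along its bar until it is fully home against the end stop, then let go so that the lever springs up. Leave the storage box standing where it is and do not disturb the other things.

Things in the scene. Friction and masses are not known exactly. Their poses are not given: they have to be found in the camera images.
- board: white one-handed kitchen preparation board, 250 (x) x 400 (y) mm, fixed to the drainer; its top is 26 mm up. Origin: centre of its underside. Its y runs along the bar, a toothed metal rack sunk in a channel down the middle (x = 0). The vice opens towards -y. 14 mm high spikes near the corner x +85, y -160 mm and ledges at the corner x -125, y -200 mm
- jaw: grey sliding jaw; slides only along the board's y, with 2 to 4 N of friction. Axes as the board's; origin on the board's top, on the bar's middle, at the foot of the clamping face. From there towards -y: clamping plate 100 mm wide, 50 mm high (y 0 to -10 mm), open recess with the release lever (y -10 to -58 mm), housing 70 mm wide (y -58 to -108 mm). Heights are above the board's top
- thumb_wall (a point): middle of the upright front of the jaw's housing, facing the recess and the clamping plate; 70 mm wide, its top 50 mm and its lower edge 26 mm above the board's top (this point 38 mm). A fingertip standing in the recess on the lever pushes the jaw back (-y) by this wall
- release (a joint): angle of the sprung release lever in the jaw, rad: 0 to 0.12 when up (its pawl may ride on a tooth), 0.32 fully down on its stop. Up, the pawl keeps the jaw from moving to -y (it may give up to 10 mm until a tooth catches); pressed beyond 0.2 it is clear of the teeth. About 6 N on the pad's middle starts it, 9 N holds it down; let go, it springs up and catches again
- release_pad (a point): middle of the top of the lever's black thumb pad, 44 mm wide (x), 40 mm long (y); moves with the lever. Lever up: the pad slopes up towards the clamping plate at 0.32 rad, this point lies at jaw y = -41 mm, 30 mm above the board's top, the pad's far edge 6 mm higher. Fully pressed: the pad is level, 22 mm above the board's top (48 mm above the drainer), this point at jaw y = -36 mm
- jaw_back (a point): foot of the housing's rear face, the part that meets the end stop; 108 mm behind the clamping face, at the height of the board's top
- end_stop (a point): foot of the face of the end stop (grey block 60 mm wide, 26 mm high, fixed on the board at the -y end of the bar) that the jaw's rear meets; axes as the board's, so jaw_back's y in this frame is the gap left: 60 to 110 mm at the start, 0 when the jaw is fully back
- fence: grey upright fence fixed on the board, 120 mm wide (x), 50 mm high, that backs the storage box on its +y side; axes as the board's; origin at the foot of the face towards the box
- storage_box: lidded storage box, clear plastic with white lid, 136 x 96 x 66 mm high, about 0.35 kg, loose on the board between jaw and fence (about 1.5 mm of play at each); origin: centre of its underside, on the board's top
- spice_jar: small closed jar 38 mm across, 75 mm high, standing on the board beside the bar; origin: centre of its underside
- spoon: wooden spoon 150 mm long, about 20 mm thick, lying on the board beside the bar; origin: under its middle, x along it
- mug: mug 76 mm across, 85 mm high, on the drainer next to the board; origin: centre of its underside
- bowl: steel bowl 110 mm across, 50 mm high, on the drainer next to the board; origin: centre of its underside
- dish_soap: dish soap bottle 60 mm across, 190 mm high, on the drainer to the robot's right; origin: centre of its underside
- spray_bottle: spray bottle 76 mm across, 178 mm high, on the drainer to the robot's right; origin: centre of its underside
There are look-alikes about, which are no part of the job. What is shaped like the storage_box but pink is not meant.

How it is judged (in metres and radians):
On the way, in this order (a step that is already met when the one before it is completed fails the run):
1. the release lever is pressed down with the jaw still forward (value of joint release above 0.18 rad and y of jaw_back in the frame of end_stop above 0.04 m), for 0.1 s.
2. the jaw is pushed back to the end stop (y of jaw_back in the frame of end_stop below 0.005 m), for 0.2 s.
At the end, for the whole second after the job is handed in: The jaw's rear is within 5 mm of the end stop and at rest, the release lever is up again (below 0.15 rad), and the storage box stands upright (within 0.1 rad) within 25 mm of where it was (y of jaw_back in the frame of end_stop below 0.005 m and value of joint release below 0.15 rad and linear speed of jaw below 0.01 m/s and distance of storage_box from where it was at the start of the episode below 0.025 m and angle between storage_box's own z axis and vertical below 0.1 rad and linear speed of storage_box below 0.02 m/s); the robot touches nothing.
It fails at once if the storage box is lifted more than 12 mm (height (world z) of storage_box above 0.038 m).
It fails at once if the storage box is pushed more than 40 mm away (distance of storage_box from where it was at the start of the episode above 0.04 m).
It fails at once if one of the other things is lifted, knocked over or moved more than 30 mm (distance of any of spice_jar, spoon, mug, bowl, dish_soap, spray_bottle from where it was at the start of the episode above 0.03 m or height (world z) of any of spice_jar, spoon above 0.046 m or height (world z) of any of mug, bowl, dish_soap, spray_bottle above 0.02 m or angle between any of spice_jar, mug, bowl, dish_soap, spray_bottle's own z axis and vertical above 0.6 rad).
It also fails if it takes over 32 s, if anything falls off the work surface, if the arm or the gripper's body presses on something with over 40 N, if the wrist force passes 120 N, or if a joint passes its speed limit or range.

### The arm

A 6-joint arm with a two-finger parallel gripper is mounted at the origin on the work surface. World frame = base frame: x ahead of the robot, y to its left, z up, the work surface at z = 0. Lengths are in mm, angles in rad, forces in N, time in s.
With the tool pointing down it reaches from about 275 to 750 mm from the base axis. Payload 10.2 kg.
Tool frame: the origin (TCP) lies on the centre line of the jaws, within the pads' length; the fingertips stand 17 mm ahead of it and the grasp point (between the pads) lies 2 mm behind it (ctrl.finger_overhang is the distance from the TCP to the fingertips, in mm); z points along the fingers, x is the direction in which the jaws open and shut, and the axes are right-handed (so a half turn about z gives the same grasp; the last joint's range is limited). The gripper opens to 85 mm and grips with 20 to 120 N. Pads are 22 mm wide; open, the fingers measure 114 mm over their backs; the gripper's body (76 mm by 85 mm) begins 54 mm behind the grasp point. The pads swing forward as they close: fully open they stand 13 mm farther back than shut.
Start: joints at [-1.359, 0.313, 1.498, -0, 1.331, -0.223], TCP at [221.134, -476.163, 248.294] pointing down, gripper open.
Joint ranges: [-2.94, 2.94], [-0.97, 2.17], [0.19, 2.56], [-1.23, 4.37], [0.02, 3.11], [-2.88, 2.88]. Speed limits (rad/s): [2.39, 2.39, 3.01, 3.14, 3.14, 3.14].

### API

Orientations are given as a unit quaternion [w, x, y, z].
In Python, from rig import ctrl gives the robot as it stands.
- The arm moves only by the shell command python3 -m jog 'ROWS' [FORCE]. ROWS is text: rows parted by semicolons, each of 7 numbers parted by spaces: the closure in counts, from 0 (fully open) to 255 (shut), then the shift along the tool's x, y, z in m, then the turn, a rotation vector about the tool's x, y, z in rad. In form: claw dx dy dz rx ry rz; .... A call has 1 to 12 rows; each row shifts and turns the commanded pose from where the row before left it, along the tool's axes as they then stand; what a row does not reach is not made up. A row lasts 1/8 s, in which the tool goes at most 62.5 mm and 10.7 degrees, less where a joint would pass 70% of its speed; a pose out of reach is approached as far as the arm can. A call is refused whole if a number of a shift passes 0.0625 or a number of a turn 0.188, either way. A call with a gripper value outside its range is refused whole. The fingers move at their own pace and stop on an object; FORCE is the grip in N (left out, the last holds). Time passes only in rows, so rows that do not move let the fingers close. It gives the time, the measured TCP pose, the force and the opening at its end, in the units of the state.
- ctrl.sense(): the state, without advancing time (a new reading comes with each control period).
- ctrl.capture(name): name is "side" or "top"; returns a dict with "pixels" (400x640x3 uint8, red, green, blue), "fx", "fy", "cx", "cy" (pixels), "k1" (the pictures are not rectified: a ray, as slopes to the right and down, at radius r is drawn at 1 + k1 r^2 times it, then the intrinsics apply), "cam_to_world" (4x4, takes a point from camera to world coordinates). Camera axes: x right, y down, z forward; pixel columns grow to the right and rows downward; lengths in mm; the calibration is good to about 2 mm. A picture is of the moment at which its call begins. There is no depth.
- ctrl.finish_job(): hands the job in, once; it reports no verdict.
The state is a dict: "time_s": time; "joints": joint angles; "dq": joint speeds; "tau": joint torques, N m; "eef_pos": TCP position; "ee_rot": TCP orientation; "force": force on the tool from outside, world axes, zero at the start; "wrist_torque": the same for the moment, N m; "grip_width": opening from 0.0 (shut) to 1.0 (fully open).
Only numpy, scipy, OpenCV 4.12 (cv2) and the standard library are available. Lean on these libraries where they do the work, as an engineer would, in place of code of your own. Each camera call takes 0.05 s, during which the arm holds its last target. There are 200 camera calls.

## Working session

There is one attempt and no reset: what is moved stays moved. The work goes in short steps, Python scripts to look and compute and a shell command to move; the robot and the scene stay as the last step left them, time stands still between calls to the robot, and variables do not carry over. Pictures are saved under pics/ and viewed, about 8 in all and at most 12, crops included, and the job is handed in when it is done.

```bash
mkdir -p pics; ls; python3 - <<'E'
from rig import ctrl
import cv2,numpy as np
for n in("top","side"):
    c=ctrl.capture(n); cv2.imwrite(f"pics/{n}0.png",c["pixels"][...,::-1]); np.save(f"pics/{n}0.npy",c,allow_pickle=True)
    print(n,{k:c[k] for k in("fx","fy","cx","cy","k1")}); print(np.round(c["cam_to_world"],3))
print(ctrl.sense())
print(ctrl.finger_overhang)
E
```

```text
pics
top {'fx': 399.7258631365596, 'fy': 399.7258631365596, 'cx': 316.60892560011865, 'cy': 203.5801518540228, 'k1': -0.07636328711354819}
[[-5.00000e-03 -9.99000e-01  4.80000e-02  5.49885e+02]
 [-1.00000e+00  6.00000e-03  1.00000e-02 -5.68820e+01]
 [-1.00000e-02 -4.80000e-02 -9.99000e-01  1.31103e+03]
 [ 0.00000e+00  0.00000e+00  0.00000e+00  1.00000e+00]]
side {'fx': 500.7243663187886, 'fy': 500.7243663187886, 'cx': 315.59607310461183, 'cy': 195.90047418195329, 'k1': -0.04473303813890495}
[[-9.760000e-01 -1.460000e-01  1.600000e-01  3.541710e+02]
 [-2.170000e-01  6.380000e-01 -7.390000e-01  1.138642e+03]
 [ 6.000000e-03 -7.560000e-01 -6.540000e-01  1.123506e+03]
 [ 0.000000e+00  0.000000e+00  0.000000e+00  1.000000e+00]]
{'time_s': 0.1, 'joints': array([-1.35939311e+00,  3.13403768e-01,  1.49836357e+00, -2.37928504e-05,
        1.33099472e+00, -2.23421112e-01]), 'dq': array([-0.00206274, -0.00075915, -0.00123471,  0.0003294 ,  0.00166141,
        0.00063338]), 'tau': array([ 1.92398205e-03, -4.12904656e+01, -2.60140282e+01, -1.84837036e-04,
        3.08027978e-03, -3.61279135e-06]), 'eef_pos': array([ 221.08520442, -475.94623821,  247.78638882]), 'ee_rot': array([-4.07804526e-04,  8.42987465e-01, -5.37932888e-01, -4.19175806e-04]), 'force': array([ 0.14200968, -0.1574244 , -0.86631968]), 'wrist_torque': array([-0.00216308, -0.04517577,  0.02093719]), 'grip_width': 0.999055068290777}
17.0
```

View pics/top0.png

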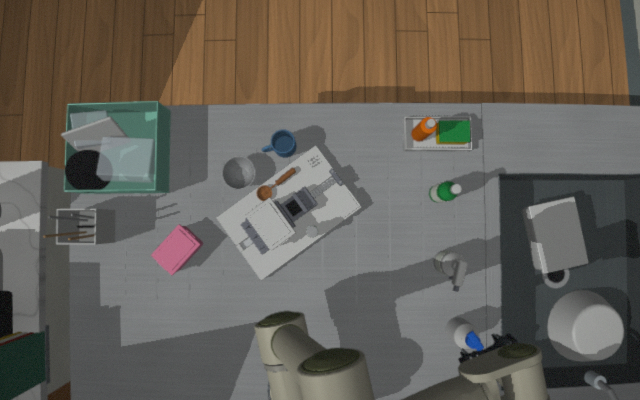

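View pics/side0.png

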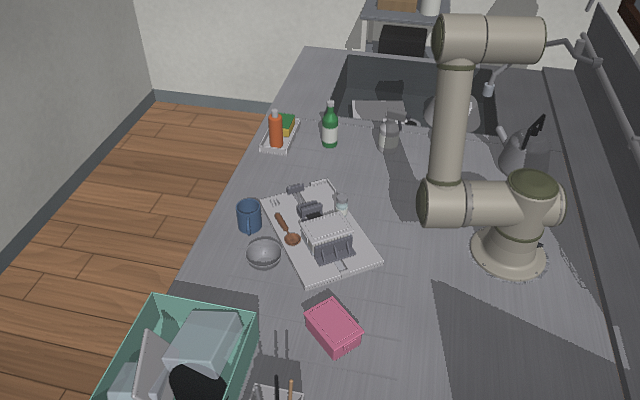

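The top picture shows the board centred near (290,212). On it are the white-lidded box at about (270,222), the jaw with its dark pad at about (293,205), and the end stop at about (335,180). The pink box at (177,249) has the box's shape but is not in the vice, so it is the look-alike. The side picture shows the jaw at about (310,210). Next I'll enlarge the board in both views to confirm this and measure.

```bash
cat > h.py <<'E'
import numpy as np,cv2
def load(n): return np.load(n,allow_pickle=True).item()
def K(c): return np.array([[c["fx"],0,c["cx"]],[0,c["fy"],c["cy"]],[0,0,1.]]),np.array([c["k1"],0,0,0,0.])
def ray(c,u,v):
    k,d=K(c); p=cv2.undistortPoints(np.array([[[u,v]]],float),k,d)[0,0]
    T=np.array(c["cam_to_world"]); return T[:3,3],T[:3,:3]@[p[0],p[1],1]
def onz(c,u,v,z):
    o,r=ray(c,u,v); return (o+r*(z-o[2])/r[2])
def proj(c,P):
    k,d=K(c); W=np.linalg.inv(np.array(c["cam_to_world"]))
    return cv2.projectPoints(np.array(P,float).reshape(-1,1,3),cv2.Rodrigues(W[:3,:3])[0],W[:3,3],k,d)[0].reshape(-1,2)
def crop(c,x,y,w,h,s,name,marks=()):
    im=c["pixels"][y:y+h,x:x+w,::-1]
    im=cv2.resize(im,None,fx=s,fy=s,interpolation=cv2.INTER_CUBIC)
    for u,v in marks: cv2.circle(im,(int((u-x+.5)*s),int((v-y+.5)*s)),3,(0,0,255),1)
    cv2.imwrite(name,im)
E
python3 -c "
from h import *
crop(load('pics/top0.npy'),210,140,155,142,5,'pics/tc.png'); crop(load('pics/side0.npy'),250,170,140,120,5,'pics/sc.png')"
```

```text
(no output)
```

View pics/tc.png

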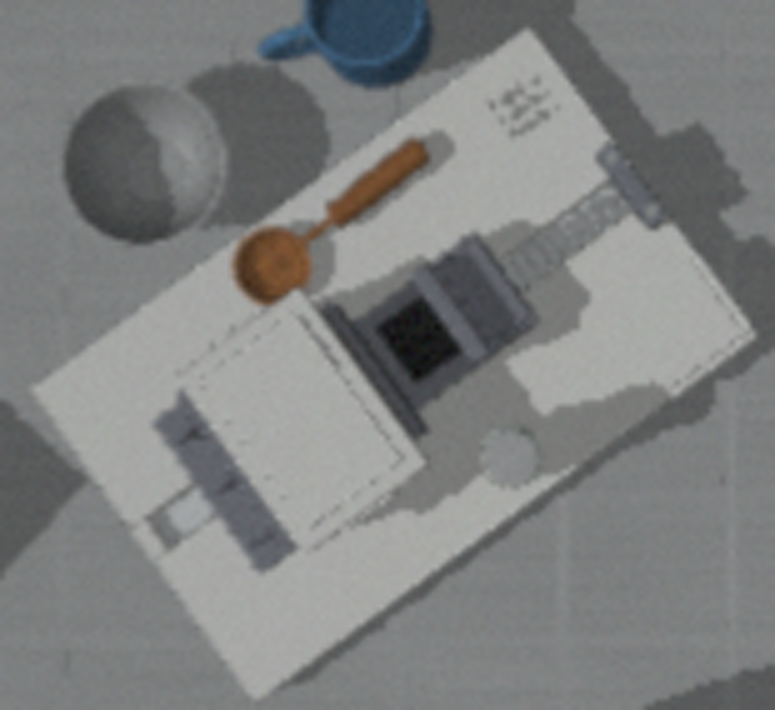

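View pics/sc.png

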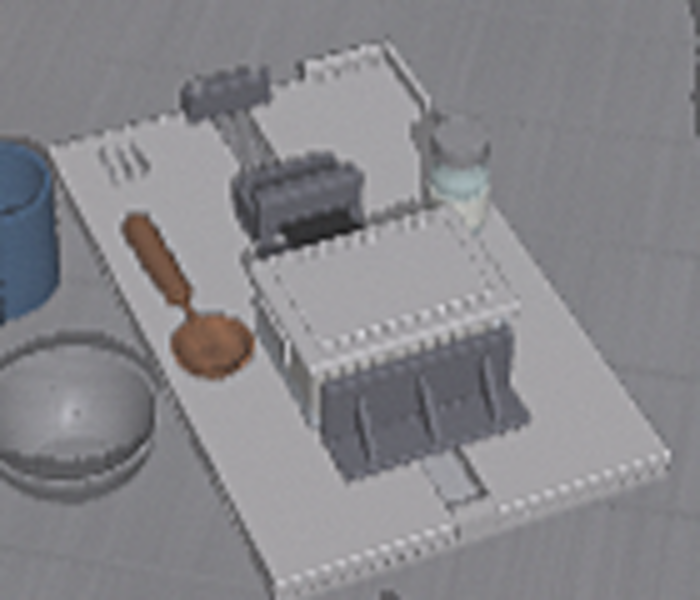

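```bash
cat >> h.py <<'E'
def unc(p,x,y,s=5): return [(a/s+x-.5,b/s+y-.5) for a,b in p]
def B2W(q,P):
    P=np.array(P,float).reshape(-1,3); c,s=np.cos(q[2]),np.sin(q[2])
    return np.c_[q[0]+c*P[:,0]-s*P[:,1],q[1]+s*P[:,0]+c*P[:,1],P[:,2]]
E
cat > fit.py <<'E'
from h import *
from scipy.optimize import least_squares
t=load('pics/top0.npy'); s=load('pics/side0.npy')
tb=np.array(unc([(528,28),(755,330),(258,698),(35,387)],210,140)); tB=[(125,-200,26),(-125,-200,30),(-125,200,26),(125,200,26)]
sb=np.array(unc([(52,150),(668,455),(275,582)],250,170)); sB=[(125,-200,26),(-125,200,26),(125,200,26)]
ft=lambda q:(proj(t,B2W(q,tB))-tb).ravel()
fs=lambda q:(proj(s,B2W(q,sB))-sb).ravel()
q0=[550,0,1]
best=None
for f,n in((ft,'t'),(fs,'s'),(lambda q:np.r_[ft(q),fs(q)],'b')):
    r=min((least_squares(f,[550,50,a],x_scale=[10,10,.1]) for a in(-2.5,-1,0.5,2)),key=lambda r:r.cost); print(n,np.round(r.x,3),np.round(r.fun,1))
q=r.x
# jaw y in board (clamp face): z-height known points in top view
inv=lambda w:(np.array([[np.cos(q[2]),np.sin(q[2])],[-np.sin(q[2]),np.cos(q[2])]])@(w[:2]-q[:2]))
for n,p,z in[('rear top L',(475,235),76),('rear top R',(537,322),76),('wall L',(415,272),76),('wall R',(470,362),76),('plate L',(345,308),76),('plate R',(428,430),76),('pad tl',(418,294),62),('pad br',(415,382),58),('pad r',(462,348),55),('pad l',(376,332),62),('stop1',(598,160),52),('stop2',(647,226),52),('jar',(510,456),101),('box far',(298,292),92),('box near',(424,464),92),('fence',(182,392),76)]:
    u=unc([p],210,140)[0]; w=onz(t,*u,z); print(n,np.round(w,0),np.round(inv(w),1))
for n,p,z in[('S rear top L',(240,178),76),('S wall L',(250,200),76),('S wall R',(362,178),76),('S stop front L',(193,118),52),('S stop front R',(270,95),52),('jarS',(460,130),101)]:
    u=unc([p],250,170)[0]; w=onz(s,*u,z); print(n,np.round(w,0),np.round(inv(w),1))
E
python3 fit.py
```

```text
t [586.967  48.026   0.629] [ 0.1 -1.1  0.9  0.4 -0.2  0.7 -0.8  0.1]
s [583.744  45.145   0.617] [-0.4 -0.8  0.6 -0.1 -0.2  0.5]
b [585.772  47.056   0.626] [ 0.6 -0.7  1.2  0.9 -0.1  1.  -0.5  0.2 -1.6 -0.2  0.2 -0.1 -0.3  1. ]
rear top L [663.  -7.  76.] [ 30.7 -88.8]
rear top R [608. -45.  76.] [-35.6 -88. ]
wall L [640.  30.  76.] [ 34.1 -45.3]
wall R [584.  -4.  76.] [-31.1 -39.9]
plate L [618.  74.  76.] [41.7  2.9]
plate R [542.  23.  76.] [-49.8   5.8]
pad tl [627.  30.  62.] [ 23.2 -38.5]
pad br [572.  32.  58.] [-20.   -4.3]
pad r [593.   2.  55.] [-20.1 -40.7]
pad l [603.  56.  62.] [19.5 -3.2]
stop1 [712. -84.  52.] [  25.5 -180.3]
stop2 [ 670. -115.   52.] [ -26.6 -180.4]
jar [526. -29. 101.] [-92.5 -26.5]
box far [627. 101.  92.] [65.  19.6]
box near [521.  24.  92.] [-65.6  19. ]
fence [566. 175.  76.] [ 59.3 115.4]
S rear top L [656.  11.  76.] [ 35.8 -70.3]
S wall L [645.  29.  76.] [ 37.6 -48.9]
S wall R [582.  -6.  76.] [-34.5 -40.5]
S stop front L [707. -65.  52.] [  32.7 -162.2]
S stop front R [664. -99.  52.] [ -22.8 -164.2]
jarS [526. -36. 101.] [-97.5 -32.3]
```

The crops confirm it: the white-lidded box is clamped between jaw and fence on the board. In the top crop the pad is at (418,338), the thumb wall at (445,315) and the end stop at (628,190). The board lies at about (586, 47) mm with yaw 0.626. The clamping face is at board y ≈ +16 and the stop face at ≈ −164, so the gap is about 72 mm. Now I'll move over the pad.

```bash
python3 -m jog '255 0 0 -0.015 0 0 0;255 -0.01 -0.02 -0.015 0 0 0;255 -0.025 -0.046 0 0 0 0;255 -0.025 -0.046 0 0 0 0;255 -0.025 -0.046 0 0 0 0;255 -0.025 -0.046 0 0 0 0;255 -0.025 -0.046 0 0 0 0;255 -0.025 -0.046 0 0 0 0;255 -0.025 -0.046 0 0 0 0;255 -0.025 -0.046 0 0 0 0;255 -0.025 -0.046 0 0 0 0;255 -0.025 -0.046 0 0 0 0' 40
python3 -m jog '255 -0.025 -0.046 0 0 0 0;255 -0.012 -0.03 0 0 0 0;255 0 0 0 0 0 -0.176;255 0 0 0 0 0 -0.176;255 0 0 0 0 0 -0.176;255 0 0 0 0 0 -0.176;255 0 0 0 0 0 -0.176;255 0 0 0 0 0 -0.176;255 0 0 0 0 0 -0.176;255 0 0 0 0 0 -0.176;255 0 0 0 0 0 -0.176;255 0 0 0 0 0 -0.176'
python3 -m jog '255 0 0 0 0 0 0;255 0 0 0 0 0 0'
cat > tool.py <<'E'
from h import *
from rig import ctrl
from scipy.spatial.transform import Rotation as R
import sys
q=[585.8,47.1,.626]
S=ctrl.sense(); w,x,y,z=S["ee_rot"]; r=R.from_quat([x,y,z,w])
print("t",S["time_s"],"pos",np.round(S["eef_pos"],1),"force",np.round(S["force"],1),"grip",round(S["grip_width"],3))
print("tool x,y,z world",np.round(r.as_matrix().T,3).tolist())
c,s=np.cos(q[2]),np.sin(q[2]); M=np.array([[c,s],[-s,c]])
print("TCP in board",np.round(M@(S["eef_pos"][:2]-q[:2]),1))
goal=np.r_[B2W(q,[0,16-38,0])[0,:2],80]
print("shift to goal (tool, z80)",np.round(r.inv().apply(goal-S["eef_pos"]),1),"turn",np.round((r.inv()*R.from_matrix(np.array([[c,s,0],[s,-c,0],[0,0,-1]]).T)).as_rotvec(),3))
E
python3 tool.py
```

```text
time_s: 1.6
eef_pos: [547.6, -35.4, 279.7]
ee_rot: [-0.0, 0.843, -0.538, 0.001]
force: [-0.0, -1.0, 0.6]
grip_width: -0.001
time_s: 3.1
eef_pos: [599.9, 28.6, 279.6]
ee_rot: [0.0, 0.951, 0.31, 0.001]
force: [0.2, 0.1, -0.1]
grip_width: 0.0
time_s: 3.35
eef_pos: [600.1, 28.0, 278.9]
ee_rot: [0.0, 0.952, 0.306, 0.0]
force: [-0.3, -0.6, -0.3]
grip_width: 0.002
t 3.35 pos [600.1  28.  278.9] force [-0.3 -0.6 -0.3] grip 0.002
tool x,y,z world [[0.813, 0.582, 0.0], [0.582, -0.813, 0.0], [0.001, 0.0, -1.0]]
TCP in board [  0.4 -23.9]
shift to goal (tool, z80) [ -0.5  -2.  198.9] turn [ 0.    -0.    -0.005]
```

```bash
python3 -m jog '255 0 -0.001 0.03 0 0 -0.005;255 0 0 0.04 0 0 0;255 0 0 0.04 0 0 0;255 0 0 0.04 0 0 0;255 0 0 0.02 0 0 0;255 0 0 0.01 0 0 0;255 0 0 0 0 0 0'
python3 tool.py; python3 - <<'E'
from h import *
from rig import ctrl
S=ctrl.sense()
ims=[]
for n,a in(("side",(270,160,110,110)),("top",(230,150,110,110))):
    c=ctrl.capture(n); tip=S["eef_pos"]-[0,0,17]; q=[585.8,47.1,.626]
    m=proj(c,[tip,*B2W(q,[(0,-42,64),(35,-42,76),(-35,-42,76),(50,6,76),(-50,6,76),(30,-164,52),(-30,-164,52)])])
    crop(c,*a,4,f"pics/{n}1.png",m); ims.append(cv2.imread(f"pics/{n}1.png"))
cv2.imwrite("pics/both1.png",cv2.resize(np.hstack(ims),(800,400)))
E
```

```text
time_s: 4.22
eef_pos: [599.8, 28.3, 98.4]
ee_rot: [-0.0, 0.951, 0.309, -0.0]
force: [0.2, 0.3, 0.4]
grip_width: 0.001
t 4.225 pos [599.8  28.3  98.4] force [0.2 0.3 0.4] grip 0.001
tool x,y,z world [[0.809, 0.588, -0.0], [0.588, -0.809, -0.0], [-0.0, 0.0, -1.0]]
TCP in board [  0.3 -23.4]
shift to goal (tool, z80) [-0.3 -1.4 18.4] turn [-0.     0.     0.002]
```

View pics/both1.png

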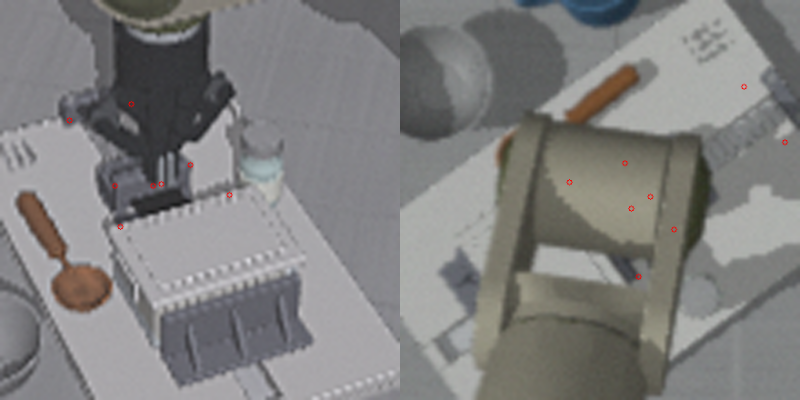

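The side view shows the closed fingertips at (162,185), over the black pad and between plate and wall, and the predicted wall and stop marks sit on their edges. In the top view the arm hides the jaw. I'll press down gradually.

```bash
python3 -m jog '255 0 0 0.01 0 0 0;255 0 0 0.008 0 0 0;255 0 0 0.004 0 0 0;255 0 0 0.004 0 0 0;255 0 0 0 0 0 0'
python3 -m jog '255 0 0 0.003 0 0 0;255 0 0 0.002 0 0 0;255 0 0 0 0 0 0'
python3 -m jog '255 0 0 0.002 0 0 0;255 0 0 0 0 0 0;255 0 0 0 0 0 0'; python3 tool.py
```

```text
time_s: 4.95
eef_pos: [599.9, 28.3, 72.7]
ee_rot: [0.0, 0.951, 0.309, 0.0]
force: [-1.9, 0.6, 5.3]
grip_width: -0.001
time_s: 5.32
eef_pos: [600.0, 28.4, 68.1]
ee_rot: [0.0, 0.951, 0.309, 0.0]
force: [-2.8, 0.7, 7.7]
grip_width: 0.002
time_s: 5.7
eef_pos: [600.0, 28.3, 66.3]
ee_rot: [0.0, 0.951, 0.309, 0.0]
force: [-2.7, 1.4, 8.3]
grip_width: 0.003
t 5.7 pos [600.   28.3  66.3] force [-2.7  1.4  8.3] grip 0.003
tool x,y,z world [[0.809, 0.588, 0.001], [0.588, -0.809, 0.001], [0.001, -0.0, -1.0]]
TCP in board [  0.5 -23.6]
shift to goal (tool, z80) [ -0.5  -1.6 -13.8] turn [ 0.001 -0.001  0.003]
```

```bash
python3 -m jog '255 0 0 0.001 0 0 0;255 0 0 0 0 0 0;255 0 0 0 0 0 0'; python3 -m jog '255 0 0 0.001 0 0 0;255 0 0 0 0 0 0;255 0 0 0 0 0 0'
```

```text
time_s: 6.08
eef_pos: [600.0, 28.3, 65.3]
ee_rot: [0.0, 0.951, 0.309, 0.0]
force: [-2.6, 0.9, 9.3]
grip_width: 0.0
time_s: 6.45
eef_pos: [600.2, 28.1, 64.9]
ee_rot: [0.001, 0.951, 0.309, 0.001]
force: [-4.0, -1.0, 11.9]
grip_width: 0.0
```

The lever is on its stop: force is climbing at z 65, where the description puts it fully pressed. Now I'll push the jaw back along the bar (tool +y).

```bash
python3 -m jog '255 0 0.003 0 0 0 0;255 0 0.004 0 0 0 0;255 0 0.004 0 0 0 0;255 0 0.004 0 0 0 0;255 0 0.005 0 0 0 0;255 0 0.005 0 0 0 0;255 0 0 0 0 0 0'
python3 tool.py
```

```text
time_s: 7.32
eef_pos: [615.3, 7.3, 64.9]
ee_rot: [0.001, 0.951, 0.309, 0.001]
force: [-2.5, -2.8, 10.6]
grip_width: 0.001
t 7.325 pos [615.3   7.3  64.9] force [-2.5 -2.8 10.6] grip 0.001
tool x,y,z world [[0.809, 0.588, 0.001], [0.588, -0.809, 0.002], [0.002, -0.001, -1.0]]
TCP in board [  0.5 -49.5]
shift to goal (tool, z80) [ -0.4 -27.5 -15.2] turn [ 0.002 -0.001  0.003]
```

```bash
python3 -m jog '255 0 0.005 0 0 0 0;255 0 0.006 0 0 0 0;255 0 0.006 0 0 0 0;255 0 0.006 0 0 0 0;255 0 0.006 0 0 0 0;255 0 0.005 0 0 0 0;255 0 0.004 0 0 0 0;255 0 0.004 0 0 0 0;255 0 0.003 0 0 0 0;255 0 0 0 0 0 0'
python3 -m jog '255 0 0.002 0 0 0 0;255 0 0.002 0 0 0 0;255 0 0 0 0 0 0'
python3 tool.py
```

```text
time_s: 8.57
eef_pos: [641.5, -29.0, 64.9]
ee_rot: [0.001, 0.951, 0.309, 0.001]
force: [-2.9, -2.3, 10.4]
grip_width: 0.002
time_s: 8.95
eef_pos: [643.8, -32.1, 64.9]
ee_rot: [0.001, 0.951, 0.309, 0.001]
force: [-4.2, -0.6, 10.4]
grip_width: -0.001
t 8.95 pos [643.8 -32.1  64.9] force [-4.2 -0.6 10.4] grip -0.001
tool x,y,z world [[0.809, 0.588, 0.001], [0.588, -0.809, 0.002], [0.002, -0.001, -1.0]]
TCP in board [  0.6 -98.2]
shift to goal (tool, z80) [ -0.3 -76.1 -15.2] turn [ 0.002 -0.001  0.003]
```

```bash
python3 -m jog '255 0 0.0015 0 0 0 0;255 0 0.0015 0 0 0 0;255 0 0 0 0 0 0'
python3 -m jog '255 0 0.0015 0 0 0 0;255 0 0 0 0 0 0;255 0 0 0 0 0 0'
python3 -m jog '255 0 0.0015 0 0 0 0;255 0 0 0 0 0 0;255 0 0 0 0 0 0'
python3 tool.py
```

```text
time_s: 9.32
eef_pos: [645.5, -34.5, 64.9]
ee_rot: [0.001, 0.951, 0.309, 0.001]
force: [-4.0, -1.0, 11.6]
grip_width: 0.001
time_s: 9.7
eef_pos: [646.4, -35.7, 64.9]
ee_rot: [0.001, 0.951, 0.309, 0.001]
force: [-4.4, -0.8, 11.3]
grip_width: -0.002
time_s: 10.07
eef_pos: [647.2, -36.9, 64.9]
ee_rot: [0.001, 0.951, 0.309, 0.001]
force: [-3.8, -1.5, 10.4]
grip_width: -0.001
t 10.075 pos [647.2 -36.9  64.9] force [-3.8 -1.5 10.4] grip -0.001
tool x,y,z world [[0.809, 0.588, 0.001], [0.588, -0.809, 0.002], [0.002, -0.001, -1.0]]
TCP in board [   0.6 -104.1]
shift to goal (tool, z80) [ -0.3 -82.  -15.2] turn [ 0.002 -0.001  0.003]
```

```bash
python3 -m jog '255 0 0.0015 0 0 0 0;255 0 0 0 0 0 0;255 0 0 0 0 0 0'
python3 -m jog '255 0 0.0015 0 0 0 0;255 0 0 0 0 0 0;255 0 0 0 0 0 0'
python3 -m jog '255 0 0.0015 0 0 0 0;255 0 0 0 0 0 0;255 0 0 0 0 0 0'
```

```text
time_s: 10.45
eef_pos: [648.1, -38.1, 64.9]
ee_rot: [0.001, 0.951, 0.309, 0.001]
force: [-4.1, -0.7, 11.0]
grip_width: 0.001
time_s: 10.82
eef_pos: [649.0, -39.3, 64.9]
ee_rot: [0.001, 0.951, 0.309, 0.001]
force: [-4.4, -0.5, 10.5]
grip_width: -0.0
time_s: 11.2
eef_pos: [649.9, -40.6, 64.9]
ee_rot: [0.001, 0.951, 0.309, 0.001]
force: [-4.5, -1.3, 11.2]
grip_width: 0.001
```

```bash
python3 - <<'E'
from h import *
from rig import ctrl
c=ctrl.capture("side"); q=[585.8,47.1,.626]; tip=ctrl.sense()["eef_pos"]-[0,0,17]
crop(c,270,160,110,100,7,"pics/side2.png",proj(c,[tip,*B2W(q,[(30,-164,52),(-30,-164,52)])]))
E
```

```text
(no output)
```

View pics/side2.png

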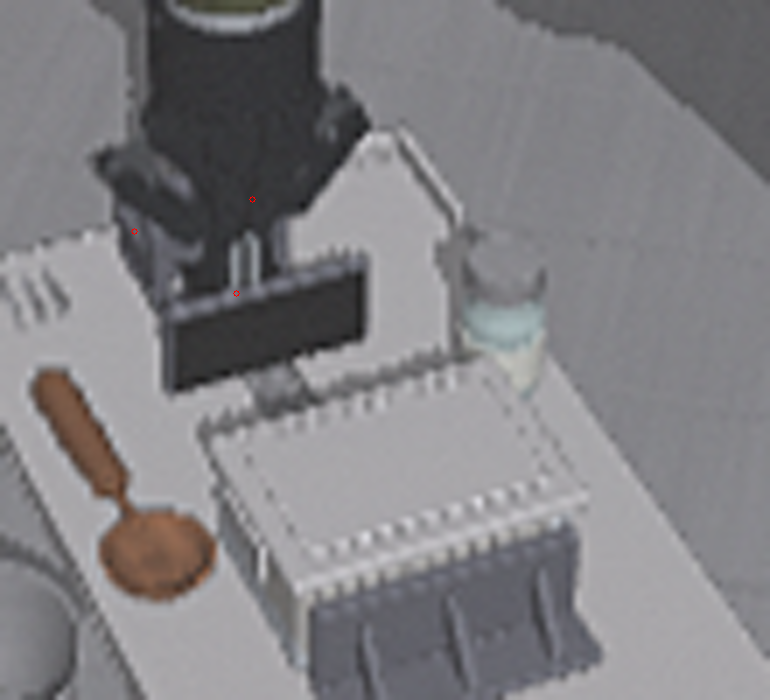

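The jaw has moved well back: its plate face now spans (165,330) to (368,265) in the crop, clear of the box, which hasn't moved. I'll measure the remaining gap from those corners.

```bash
python3 - <<'E'
from h import *
s=load('pics/side0.npy'); q=[585.8,47.1,.626]
M=np.array([[np.cos(q[2]),np.sin(q[2])],[-np.sin(q[2]),np.cos(q[2])]])
for n,p,z in[('top L',(166,331),76),('top R',(368,268),76),('bot L',(172,392),26),('bot R',(368,335),26)]:
    u=unc([p],270,160,7)[0]; print(n,np.round(M@(onz(s,*u,z)[:2]-q[:2]),1))
E
```

```text
top L [ 51.  -68.2]
top R [-49.2 -72.2]
bot L [ 44.5 -80.4]
bot R [-53.9 -80.8]
```

My first reading of the stop used the wrong edges. The front face is at about y −180, so around 10 mm remains, which agrees with the low force. I'll continue.

```bash
python3 -m jog '255 0 0.002 0 0 0 0;255 0 0.002 0 0 0 0;255 0 0.002 0 0 0 0;255 0 0 0 0 0 0'
python3 -m jog '255 0 0.0015 0 0 0 0;255 0 0 0 0 0 0;255 0 0 0 0 0 0'
python3 -m jog '255 0 0.0015 0 0 0 0;255 0 0 0 0 0 0;255 0 0 0 0 0 0'
python3 tool.py
```

```text
time_s: 11.75
eef_pos: [652.9, -43.9, 65.0]
ee_rot: [-0.001, 0.951, 0.31, 0.0]
force: [-7.0, 5.0, 13.7]
grip_width: -0.002
time_s: 12.12
eef_pos: [653.8, -44.9, 65.0]
ee_rot: [-0.001, 0.951, 0.31, 0.0]
force: [-6.8, 7.4, 13.6]
grip_width: 0.002
time_s: 12.5
eef_pos: [654.8, -46.0, 65.1]
ee_rot: [-0.001, 0.951, 0.31, 0.0]
force: [-6.5, 7.4, 15.2]
grip_width: 0.001
t 12.5 pos [654.8 -46.   65.1] force [-6.5  7.4 15.2] grip 0.001
tool x,y,z world [[0.808, 0.589, 0.001], [0.589, -0.808, -0.001], [0.0, 0.002, -1.0]]
TCP in board [   1.4 -115.9]
shift to goal (tool, z80) [ -1.  -93.9 -14.7] turn [-0.001 -0.001  0.003]
```

The force jumped to about 10 N and then held. That suggests pad friction carried the jaw to the stop and the finger is now sliding towards the wall. I'll push on until the wall is felt.

```bash
python3 -m jog '255 0 0.0015 0 0 0 0;255 0 0 0 0 0 0;255 0 0 0 0 0 0'
python3 -m jog '255 0 0.0015 0 0 0 0;255 0 0 0 0 0 0;255 0 0 0 0 0 0'
python3 -m jog '255 0 0.001 0 0 0 0;255 0 0 0 0 0 0;255 0 0 0 0 0 0'
python3 tool.py
```

```text
time_s: 12.88
eef_pos: [655.7, -47.2, 65.2]
ee_rot: [-0.001, 0.951, 0.31, 0.001]
force: [-5.7, 8.0, 15.3]
grip_width: -0.003
time_s: 13.25
eef_pos: [656.6, -48.3, 65.3]
ee_rot: [-0.001, 0.951, 0.31, 0.001]
force: [-6.1, 6.8, 16.1]
grip_width: 0.001
time_s: 13.62
eef_pos: [657.2, -49.0, 65.4]
ee_rot: [-0.001, 0.951, 0.31, 0.001]
force: [-7.0, 9.3, 16.4]
grip_width: 0.0
t 13.625 pos [657.2 -49.   65.4] force [-7.   9.3 16.4] grip 0.0
tool x,y,z world [[0.808, 0.589, 0.002], [0.589, -0.808, -0.001], [0.001, 0.002, -1.0]]
TCP in board [   1.6 -119.7]
shift to goal (tool, z80) [ -1.2 -97.7 -14.4] turn [-0.001 -0.002  0.004]
```

```bash
python3 -m jog '255 0 0.0015 0 0 0 0;255 0 0 0 0 0 0;255 0 0 0 0 0 0'
python3 -m jog '255 0 0.0015 0 0 0 0;255 0 0 0 0 0 0;255 0 0 0 0 0 0'
python3 -m jog '255 0 0.0015 0 0 0 0;255 0 0 0 0 0 0;255 0 0 0 0 0 0'
python3 tool.py
```

```text
time_s: 14.0
eef_pos: [657.2, -49.0, 65.4]
ee_rot: [-0.002, 0.951, 0.31, -0.0]
force: [-12.3, 13.8, 20.0]
grip_width: 0.0
time_s: 14.38
eef_pos: [657.3, -49.0, 65.4]
ee_rot: [-0.004, 0.951, 0.31, -0.001]
force: [-19.0, 17.8, 23.9]
grip_width: -0.002
time_s: 14.75
eef_pos: [657.3, -49.1, 65.4]
ee_rot: [-0.005, 0.951, 0.31, -0.002]
force: [-24.8, 23.4, 28.5]
grip_width: -0.005
t 14.75 pos [657.3 -49.1  65.4] force [-24.8  23.4  28.5] grip -0.005
tool x,y,z world [[0.808, 0.59, -0.001], [0.59, -0.808, -0.011], [-0.007, 0.008, -1.0]]
TCP in board [   1.6 -119.8]
shift to goal (tool, z80) [ -1.1 -98.  -13.5] turn [-0.011  0.001  0.005]
```

That is a solid stop at TCP y −119.8, against −119 predicted with the jaw home. I'll ease off most of the push and lift straight up along the wall.

```bash
python3 -m jog '255 0 -0.003 0 0 0 0;255 0 0 0 0 0 0'
python3 -m jog '255 0 0 -0.003 0 0 0;255 0 0 -0.004 0 0 0;255 0 0 -0.005 0 0 0;255 0 0 -0.006 0 0 0;255 0 0 -0.01 0 0 0;255 0 0 -0.015 0 0 0;255 0 0 -0.03 0 0 0;255 0 0 -0.04 0 0 0;255 0 0 -0.05 0 0 0;255 0 0 -0.03 0 0 0;255 0 0 0 0 0 0'
python3 -m jog '255 -0.05 0.02 0 0 0 0;255 -0.05 0.02 0 0 0 0;255 -0.05 0.02 0 0 0 0;255 -0.05 0.02 0 0 0 0;255 -0.03 0.02 0 0 0 0;255 0 0 0 0 0 0'
python3 - <<'E'
from h import *
from rig import ctrl
ims=[]
for n,a in(("side",(250,160,140,120)),("top",(210,130,160,137))):
    c=ctrl.capture(n); crop(c,*a,5,f"pics/{n}3.png"); ims.append(cv2.resize(cv2.imread(f"pics/{n}3.png"),(700,600)))
cv2.imwrite("pics/both3.png",cv2.resize(np.hstack(ims),(800,343)))
E
```

```text
time_s: 15.0
eef_pos: [657.2, -49.0, 65.4]
ee_rot: [-0.002, 0.951, 0.31, -0.0]
force: [-12.1, 14.1, 20.7]
grip_width: 0.002
time_s: 16.38
eef_pos: [658.8, -52.2, 259.7]
ee_rot: [0.002, 0.951, 0.309, 0.003]
force: [-0.4, -0.8, -1.0]
grip_width: 0.002
time_s: 17.12
eef_pos: [529.6, -270.1, 255.3]
ee_rot: [-0.0, 0.952, 0.308, -0.0]
force: [-0.2, 0.2, 0.7]
grip_width: -0.004
```

View pics/both3.png

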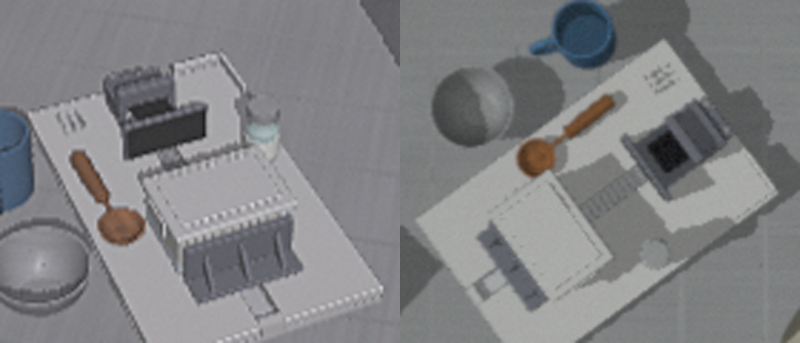

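View pics/top3.png

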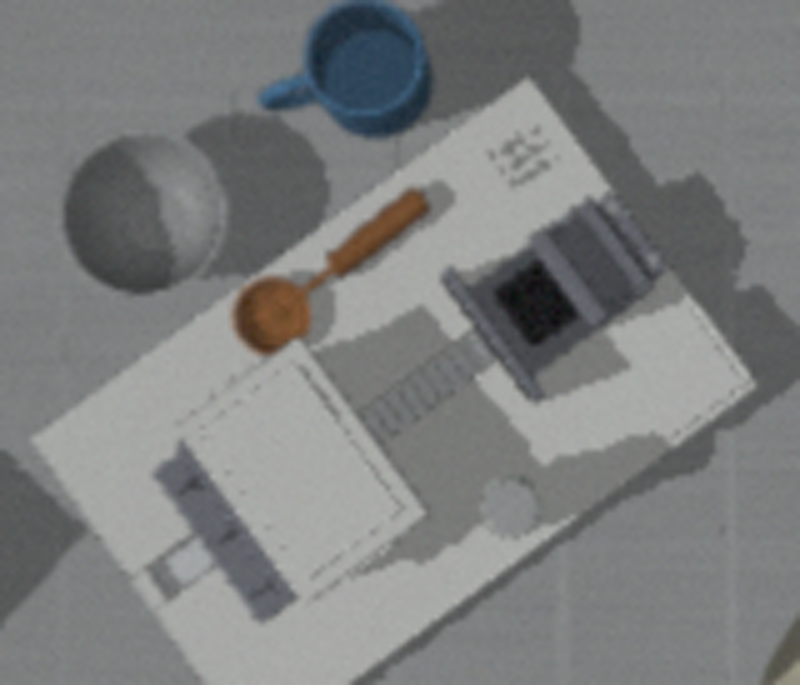

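The pictures show the jaw's rear touching the end stop at (640,245), with no gap visible in the crop. The pad at (538,300) looks as it did at the start, lever up. The box, spoon, jar, mug and bowl are at their old pixels. I'll hand it in.

```bash
python3 -c "
from rig import ctrl
print(ctrl.finish_job()); print(ctrl.sense()['time_s'])"
```

```text
the job is handed in; nothing more can be done
None
the job is handed in; nothing more can be done
```

I pressed the release lever with the closed fingertips until it sat on its stop (TCP at z ≈ 65 mm, about 10 N). Keeping it pressed, I pushed the jaw back about 88 mm against the end stop, then lifted straight off. The job was handed in at about 17 s; no verdict is reported.

**Checks that agreed:**
- **Jaw home:** the arm met a solid stop at TCP board y −119.8, against −119 predicted with the jaw home. The push reached about 34 N horizontally. The final top view shows no gap between the jaw and the end stop.
- **Lever and box:** the pad looks as it did at the start, so I judged the lever to be up from the picture; I did not measure its angle. The box and the other things in the crops show no visible movement.
- **Robot clear:** the last force reading was near zero, with the arm well away from the board.

**Checks that disagreed:**
- **Starting gap:** my first estimate was about 72 mm because I took the wrong edges for the end stop's face. A later picture and the contact forces corrected it to about 88 mm.
- **Jaw carried by friction:** pad friction, not the thumb wall, moved the jaw at first. The finger reached the wall only at the very end.

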